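Pump up the pressure pot

ROBOT

A 6-joint arm with a two-finger parallel gripper is mounted at the origin on the work surface. World frame = base frame: x ahead of the robot, y to its left, z up, the work surface at z = 0. Lengths are in m, angles in rad, forces in N, time in s.
With the tool pointing down it reaches from about 0.25 to 0.775 m from the base axis. Payload 4 kg.
Tool frame: the origin (TCP) lies midway between the tips of the shut fingers; the grasp point (between the pads) lies 19 mm behind it; z points along the fingers, x is the direction in which the jaws open and shut, and the axes are right-handed (so a half turn about z gives the same grasp; the last joint's range is limited). The gripper opens to 94 mm and grips with 3 to 60 N. Pads are 16 mm wide; open, the fingers measure 119 mm over their backs; the gripper's body (75 mm by 177 mm) begins 78 mm behind the grasp point.
Start: joints at [-0.103, 0.087, 1.371, -0, 1.684, -0.103], TCP at [0.55, -0, 0.206] pointing down, gripper open.
Joint ranges: [-3.1, 3.1], [-0.76, 2.03], [0.27, 2.55], [-1.08, 4.22], [0.17, 2.65], [-2.57, 2.57]. Speed limits (rad/s): [2.79, 2.79, 3.14, 3.14, 3.14, 3.14].

INTERFACE

Orientations are given as [roll, pitch, yaw] about the fixed x, y, z axes, in that order (R = Rz(yaw) Ry(pitch) Rx(roll)).
In Python, from bench import robot gives the robot as it stands.
- The arm moves only by the shell command python3 -m handwheel 'ROWS'. ROWS is a JSON object of lists of equal length, an entry for each row: "delta_pos": the shift along the tool's x, y, z in mm, a list of three; "rotation": the turn, a rotation vector about the tool's x, y, z in rad, a list of three; "claw": the closure, from -1 (fully open) to 1 (shut). In form: {"delta_pos": [[tx, ty, tz], ...], "rotation": [[wx, wy, wz], ...], "claw": [claw, ...]}. A call has exactly 8 rows; each row shifts and turns the commanded pose from where the row before left it, along the tool's axes as they then stand; what a row does not reach is not made up. A row lasts 1/8 s, in which the tool goes at most 62.5 mm and 10.7 degrees, less where a joint would pass 70% of its speed; a pose out of reach is approached as far as the arm can. A call with a gripper value outside its range is refused whole. The fingers move at their own pace and stop on an object; the grip force is fixed at half the most. Time passes only in rows, so rows that do not move let the fingers close, or fill a call up. It gives the time, the measured TCP pose, the force and the opening at its end, in the units of the state.
- robot.get_obs(): the state, without advancing time (a new reading comes with each control period).
- robot.snapshot(name): name is "scene" or "side" or "wrist"; returns a dict with "color" (480x640x3 uint8, red, green, blue), "intrinsics" (3x3 intrinsics, pixels), "eye" and "rotation" of the camera in the world. Camera axes: x right, y down, z forward; pixel columns grow to the right and rows downward; lengths in m; the calibration is good to about 2 mm. A picture is of the moment at which its call begins. There is no depth.
- robot.close_job(): hands the job in, once; it reports no verdict.
The state is a dict: "time": time; "joint_positions": joint angles; "qvel": joint speeds; "joint_torque": joint torques, N m; "tool_pos": TCP position; "ee_rot": TCP orientation; "wrist_force": force on the tool from outside, world axes, zero at the start; "wrist_torque": the same for the moment, N m; "width": finger opening in m.
Only numpy, scipy, OpenCV 4.12 (cv2) and the standard library are available. Lean on these libraries where they do the work, as an engineer would, in place of code of your own. Each camera call takes 0.05 s, during which the arm holds its last target.

TASK

The repaired denture is already in the aluminium pressure pot and the lid is latched, so bring the pot up to pressure. Push the vent lever on the lid round until it is fully shut, straight across its brass outlet, then press the black pump knob all the way down and let it spring back up, again and again, until the small white indicator pin stands fully out, and stop pumping there. Use the fingertips only: do not touch the pin, do not lift, tip or shove the pot, and leave everything else on the bench where it is.

Things in the scene. Friction and masses are not known exactly. Their poses are not given: they have to be found in the camera images.
- pot: aluminium pressure pot, loose, about 4 kg; body 170 mm, lid 194 mm across, lid top 150 mm up; two black loop handles at its +x and -x and four latches on the wall, all lower. Origin: middle of the underside on the bench, z up. In its frame (mm): pump knob (0, 0), vent axis (0, -60), pin (62, 26), safety valve (62, -14) 19 across and 175 up, capped coupling (-48, 48) 24 across and 182 up
- knob_top (a point): centre of the top of the pump knob, a black mushroom knob 54 mm across in the middle of the lid, top 222 mm above the bench when up; moves with the knob
- plunger (a joint): how far the pump knob is pressed, m: 0 up, 0.024 at the bottom (knob top then 198 mm up). Spring return: about 5 N to start, 12 to 16 N at the bottom. With the vent shut every full stroke adds pressure; short strokes and quick jabs add less, the first 8 mm nothing. With the vent open pumping adds nothing
- vent_axis (a point): on the upright axis of the vent lever, at the mid height of the lever (181 mm above the bench); 60 mm from the pot's axis, towards the pot's -y
- lever_grip (a point): mid-point of the vent lever's black sleeve, 45 mm out from the vent axis, 181 mm above the bench; the sleeve is 13 mm wide, 10 mm high and runs from 16 to 64 mm from the axis, more than 20 mm clear of the lid. The fixed brass outlet, 15 mm thick, lies under the open lever, 36 mm out from the axis and 172 mm up. The point moves with the lever
- vent (a joint): angle of the vent lever, rad: 0 open, pointing outwards along the brass outlet (pot's -y); turns counter-clockwise seen from above to its stop at 1.571 = shut, straight across the outlet (pot's +x). Starts at 0 to 0.45. Stiff (about 1.5 N at the sleeve), stays where it is left. Counts as shut above 1.45
- pin_top (a point): centre of the top of the indicator pin, a white pin with a 16 mm head in a brass collar 25 mm across (top 166 mm above the bench); the pin's top is 170 mm above the bench when in, 186 mm when fully out; moves with the pin
- pin (a joint): how far the indicator pin has risen, m: 0 fully in. It stays in for the first strokes, then rises about 0.003 to 0.006 a stroke and stops at 0.016. Counts as fully out above 0.015; it takes about four to seven unhurried full strokes (half a second down), differing from start to start; more if quick
- relief (a joint): how far the brass cap of the safety valve has lifted, m: 0 seated. It lifts (up to 0.005) when the pot is pumped some two or three strokes past the pin's full height; it must stay seated (below 0.002). One stroke too many does no harm
- cast_lower: plaster cast of a jaw, loose, 62 x 76 mm, about 35 mm high, left of the pot; origin under its middle
- cast_upper: second plaster cast of a jaw, loose, 64 x 74 mm, about 41 mm high; origin under its middle
- liquid_bottle: amber bottle, loose, 52 mm across, 115 mm high; origin under its middle
- powder_jar: white jar, loose, 66 mm across, 75 mm high; origin under its middle
- mixing_bowl: rubber mixing bowl, loose, 90 mm across, 58 mm high; origin under its middle
- duster: round brush lying on the bench, 140 mm long, 24 mm high; origin under the ferrule near its bristles, bristles towards +x
- wax_knife: wax knife lying on the bench, 175 mm long, 8 mm high; origin under the handle, blade towards +x

How it is judged:
By the outcome, as a careful person would: the job done as asked, in the order asked, and still so for the second after the job is handed in, with the robot touching nothing.
It also fails if it takes over 61 s, if anything falls off the work surface, if the arm or the gripper's body presses on something with over 40 N, if the wrist force passes 120 N, or if a joint passes its speed limit or range.

## Working session

There is one attempt and no reset: what is moved stays moved. The work goes in short steps, Python scripts to look and compute and a shell command to move; the robot and the scene stay as the last step left them, time stands still between calls to the robot, and variables do not carry over. Pictures are saved under pics/ and viewed, and the job is handed in when it is done.

```bash
mkdir -p pics; cat > h.py <<'E'
import numpy as np,cv2
from bench import robot
def shot(n,f):
    s=robot.snapshot(n); cv2.imwrite('pics/'+f+'.png',s['color'][:,:,::-1]); np.savez('pics/'+f+'.npz',K=s['intrinsics'],e=s['eye'],R=s['rotation']); return s
def ray(f,u,v):
    d=np.load('pics/'+f+'.npz'); r=d['R']@np.linalg.inv(d['K'])@np.array([u,v,1.]); return d['e'],r
def onz(f,u,v,z):
    e,r=ray(f,u,v); return e+r*(z-e[2])/r[2]
def proj(f,p):
    d=np.load('pics/'+f+'.npz'); c=d['K']@d['R'].T@(np.array(p)-d['e']); return c[:2]/c[2]
def crop(f,x,y,w,h,s,o):
    i=cv2.imread('pics/'+f+'.png')[y:y+h,x:x+w]; cv2.imwrite('pics/'+o+'.png',cv2.resize(i,None,fx=s,fy=s,interpolation=cv2.INTER_CUBIC))
E
python3 - <<'E'
from h import *
for n in ['scene','side','wrist']:
    s=shot(n,n+'0'); print(n,s['eye'],s['rotation'].tolist())
o=robot.get_obs(); print(o)
E
```

```text
scene [ 1.08911521 -0.35159834  0.89116961] [-2.415378233130877, -0.007422570942607676, 0.9172520811059093]
side [0.28063625 0.75668478 0.72927016] [-2.247582992301795, 0.02177557748552883, -2.7747452794264342]
wrist [0.55099697 0.07422645 0.3837081 ] [2.8837853838929024, 0.0015622530193744044, 0.0007169250323468823]
{'time': 0.15, 'joint_positions': array([-1.03089681e-01,  8.77956587e-02,  1.37184504e+00, -2.61727066e-05,
        1.68362666e+00, -1.03098528e-01]), 'qvel': array([-1.90877923e-03, -3.37039793e-03, -4.06310959e-03, -8.11401386e-05,
       -5.68567093e-04, -1.13419586e-03]), 'joint_torque': array([ 1.24418581e-03, -3.40636396e+01, -3.02795255e+01,  7.18983379e-02,
        3.04441026e-02, -1.11468453e-04]), 'tool_pos': array([5.49589599e-01, 3.43476531e-05, 2.04598852e-01]), 'ee_rot': array([-3.14144617e+00,  1.66849211e-03,  6.04441602e-06]), 'wrist_force': array([ 0.29829018,  0.50844401, -0.12166873]), 'wrist_torque': array([0.07247198, 0.07591223, 0.01418245]), 'width': 0.09387708349475744}
```

```bash
sed -i "s/R=s\['rotation'\])/R=Rot.from_euler('xyz',s['rotation']).as_matrix())/; 1a from scipy.spatial.transform import Rotation as Rot" h.py
python3 - <<'E'
from h import *
for n in ['scene','side','wrist']:
    i=cv2.imread(f'pics/{n}0.png'); 
    d=dict(np.load(f'pics/{n}0.npz')); d['R']=Rot.from_euler('xyz',d['R']).as_matrix(); np.savez(f'pics/{n}0.npz',**d)
    print(n,d['K'].tolist(),proj(n+'0',[.55,0,.2]))
E
```

```text
scene [[580.333921568435, 0.0, 313.9216108127355], [0.0, 580.333921568435, 243.7687922000384], [0.0, 0.0, 1.0]] [280.82128016 230.74752174]
side [[439.7186612443507, 0.0, 316.8027093580707], [0.0, 439.7186612443507, 240.18247025617555], [0.0, 0.0, 1.0]] [331.26641663 198.51022311]
wrist [[356.3610767845402, 0.0, 328.1916452589083], [0.0, 356.3610767845402, 238.13552896559028], [0.0, 0.0, 1.0]] [326.80802835 283.33977896]
```

View pics/scene0.png

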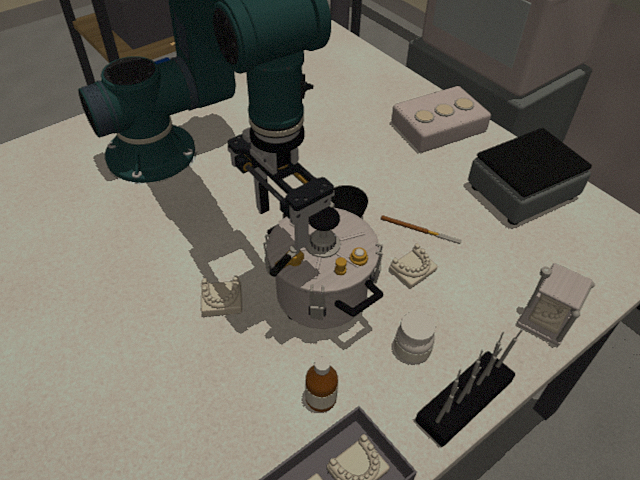

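View pics/side0.png

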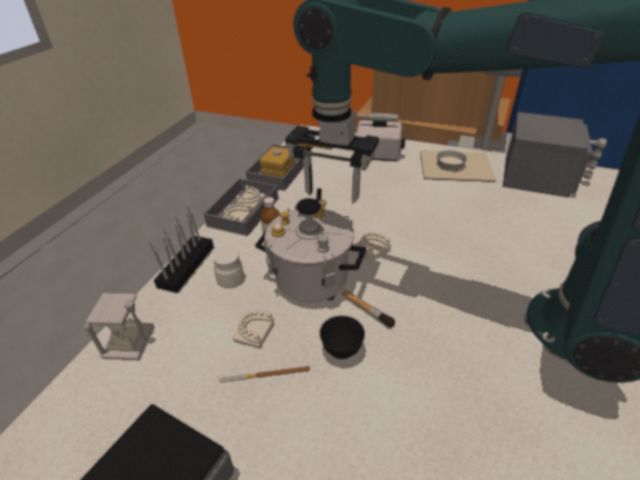

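View pics/wrist0.png

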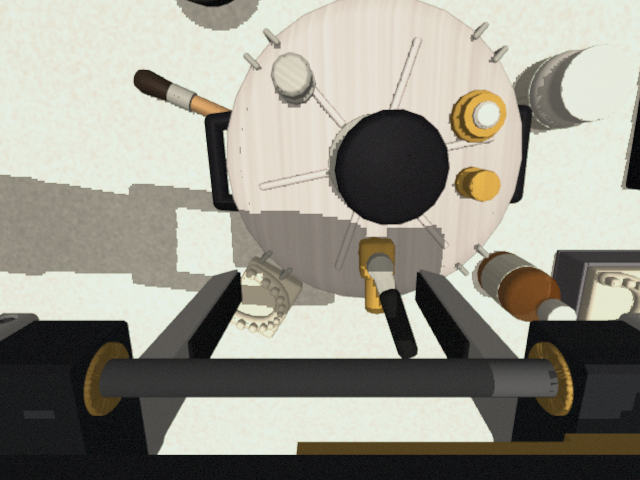

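```bash
python3 - <<'E'
from h import *
f='wrist0'
k=onz(f,392,167,.220);pin=onz(f,486,114,.170);va=onz(f,480,184,.172);cap=onz(f,293,76,.180);ax=onz(f,380,263,.186);tip=onz(f,408,350,.181)
for n in 'k pin va cap ax tip'.split(): print(n,eval(n))
# fit pose
P=np.array([[0,0],[62,26],[62,-14],[-48,48],[0,-60]])/1e3
W=np.array([x[:2] for x in (k,pin,va,cap,ax)])
Pc=P-P.mean(0);Wc=W-W.mean(0);H=Pc.T@Wc
a=np.arctan2(H[0,1]-H[1,0],H[0,0]+H[1,1]);R=np.array([[np.cos(a),-np.sin(a)],[np.sin(a),np.cos(a)]])
t=W.mean(0)-R@P.mean(0);print(a,t,((R@P.T).T+t-W)*1e3)
A=t+R@P[4]; d=tip[:2]-A; print('axis',A,'tip len',np.hypot(*d),'lever ang',np.arctan2(d[1],d[0])-a+np.pi/2)
p=np.array([*t,.222]); print(proj('scene0',p),proj('side0',p))
E
python3 -c "
from h import *
crop('wrist0',220,0,320,380,1.55,'wc');crop('scene0',240,160,160,180,3.3,'sc')"
```

```text
k [0.57953937 0.06428709 0.22      ]
pin [0.64023099 0.0908515  0.17      ]
va [0.64030056 0.05155561 0.172     ]
cap [0.53207525 0.1090131  0.18      ]
ax [0.58101169 0.00710292 0.186     ]
tip [ 0.60193709 -0.05333277  0.181     ]
0.021785291673602786 [0.57943518 0.06423093] [[-0.10419343 -0.05615828]
 [ 0.62310357  0.7238454 ]
 [ 1.42487937  0.02923069]
 [-1.67429304  2.16082999]
 [-0.26949647 -2.85774781]]
axis [0.5807422  0.00424517] tip len 0.061355056984188215 lever ang 0.3309293501917623
[323.38872587 214.5692603 ] [307.33346441 203.24934645]
```

View pics/sc.png

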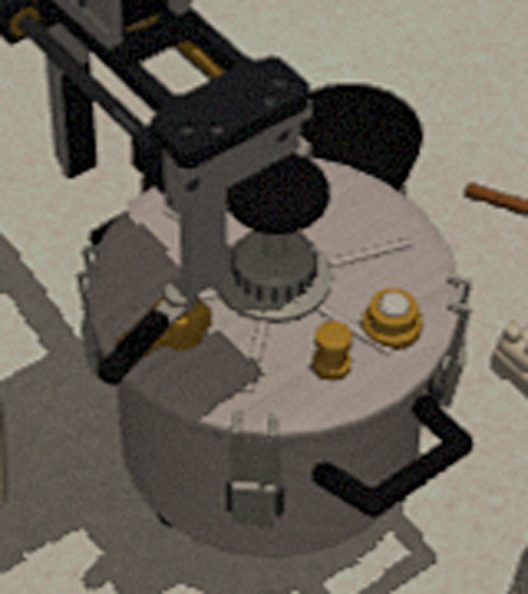

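View pics/wc.png

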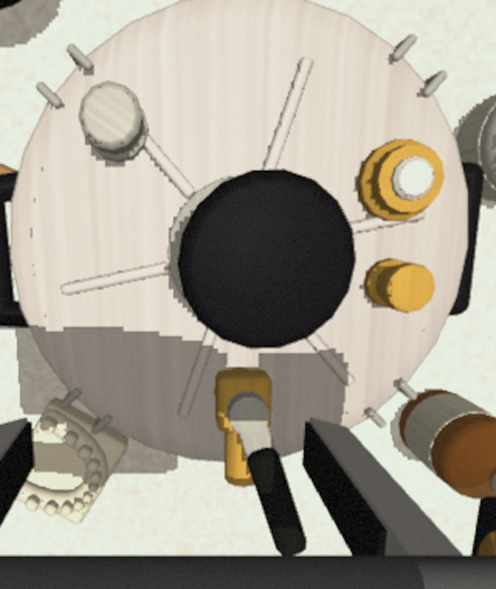

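```bash
python3 -m handwheel '{"delta_pos":[[7,26,0],[6.5,27,0],[0,0,0],[0,0,0],[0,0,0],[0,0,0],[0,0,0],[0,0,0]],"rotation":[[0,0,0],[0,0,0],[0,0,0],[0,0,0],[0,0,0],[0,0,0],[0,0,0],[0,0,0]],"claw":[1,1,1,1,1,1,1,1]}'
python3 -c "
from h import *
shot('wrist','wrist1')
A=np.array([.5807,.0043])
for a in np.linspace(.33,1.571,9):
    a2=a+.0218; c=A+.05*np.array([np.sin(a2),-np.cos(a2)])-.0065*np.array([np.cos(a2),np.sin(a2)])-[.0125,.008]; print(a,c)
"
```

```text
time: 1.15
tool_pos: [0.5635, -0.0528, 0.2056]
ee_rot: [3.142, -0.0, 0.0]
wrist_force: [-0.3, -0.1, 0.2]
width: 0.0176
0.33 [ 0.57932751 -0.05287752]
0.48512500000000003 [ 0.58679199 -0.05056777]
0.64025 [ 0.59380998 -0.04713246]
0.7953749999999999 [ 0.60021294 -0.0426541 ]
0.9504999999999999 [ 0.60584708 -0.03724023]
1.1056249999999999 [ 0.61057711 -0.03102088]
1.26075 [ 0.61428943 -0.0241454 ]
1.415875 [ 0.61689489 -0.01677892]
1.571 [ 0.61833091 -0.00909833]
```

View pics/wrist1.png

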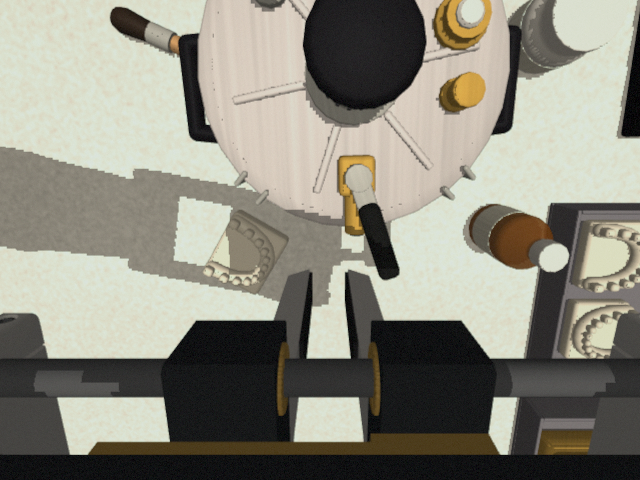

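```bash
python3 -m handwheel '{"delta_pos":[[0,0,0],[0,0,0],[0,0,10],[0,0,10],[0,0,8.5],[0,0,0],[7,0,0],[7,0,0]],"rotation":[[0,0,0],[0,0,0],[0,0,0],[0,0,0],[0,0,0],[0,0,0],[0,0,0],[0,0,0]],"claw":[1,1,1,1,1,1,1,1]}'
python3 -c "
from h import *
shot('wrist','wrist2')"
```

```text
time: 2.2
tool_pos: [0.5784, -0.0531, 0.1776]
ee_rot: [3.141, -0.001, 0.0]
wrist_force: [0.0, -0.0, 0.2]
width: 0.0005
```

View pics/wrist2.png

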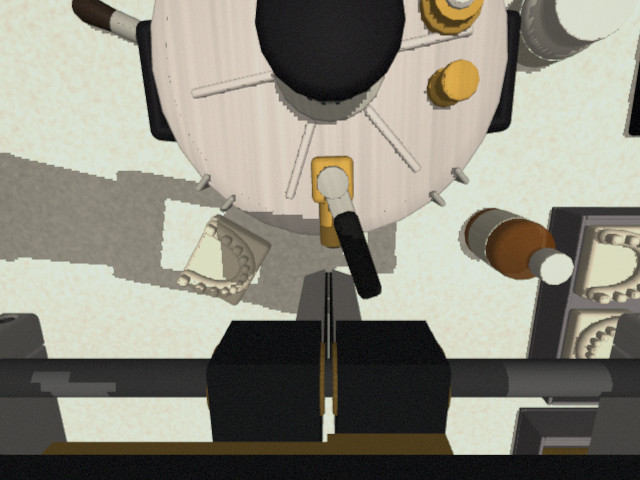

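```bash
python3 -m handwheel '{"delta_pos":[[4.2,-1.2,0],[4.2,-1.3,0],[3.5,-1.7,0],[3.5,-1.7,0],[3.2,-2.2,0],[3.2,-2.3,0],[2.8,-2.7,0],[2.8,-2.7,0]],"rotation":[[0,0,0],[0,0,0],[0,0,0],[0,0,0],[0,0,0],[0,0,0],[0,0,0],[0,0,0]],"claw":[1,1,1,1,1,1,1,1]}'
python3 -c "
from h import *
shot('wrist','wrist3')"
```

```text
time: 3.25
tool_pos: [0.6052, -0.0371, 0.1771]
ee_rot: [3.141, -0.0, -0.0]
wrist_force: [-0.4, -3.0, 1.3]
width: 0.0001
```

View pics/wrist3.png

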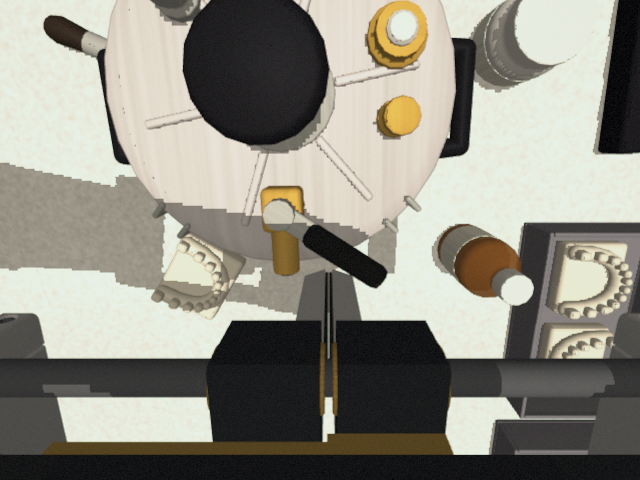

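```bash
python3 -m handwheel '{"delta_pos":[[2.4,-3.1,0],[2.4,-3.1,0],[1.9,-3.4,0],[1.8,-3.5,0],[1.3,-3.7,0],[1.3,-3.7,0],[0.7,-3.7,0],[0.7,-3,0]],"rotation":[[0,0,0],[0,0,0],[0,0,0],[0,0,0],[0,0,0],[0,0,0],[0,0,0],[0,0,0]],"claw":[1,1,1,1,1,1,1,1]}'
python3 -c "
from h import *
shot('wrist','wrist4')"
```

```text
time: 4.3
tool_pos: [0.6168, -0.0119, 0.1768]
ee_rot: [3.137, 0.002, -0.001]
wrist_force: [-2.6, -8.9, 1.4]
width: 0.0003
```

View pics/wrist4.png

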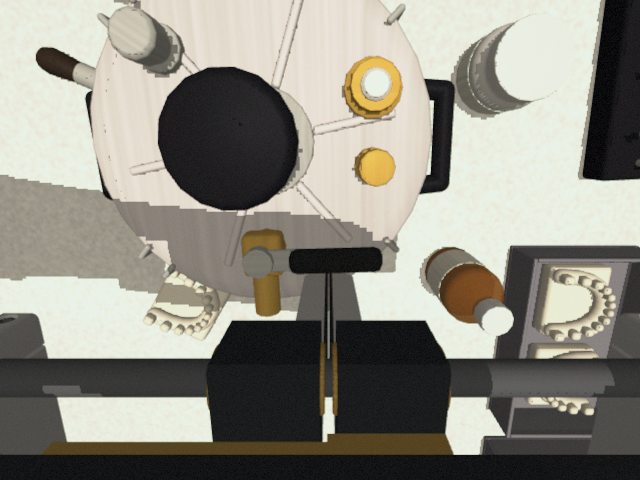

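```bash
python3 -c "
from h import *
crop('wrist4',220,220,200,110,4,'w4')"
```

```text
(no output)
```

View pics/w4.png

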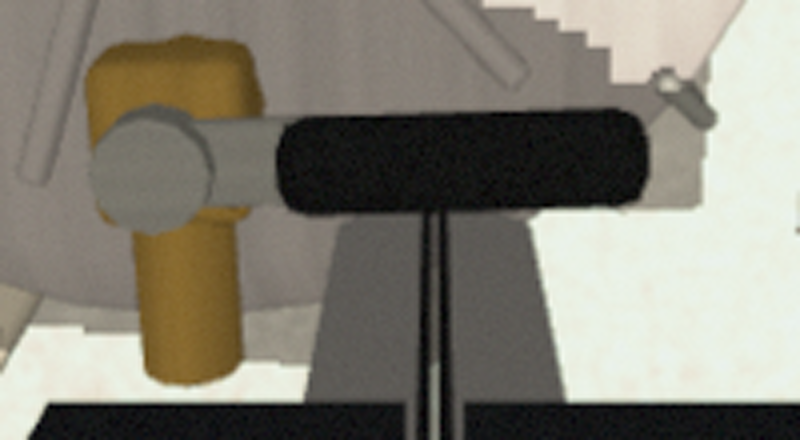

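```bash
python3 -m handwheel '{"delta_pos":[[0,1,0],[0,5,0],[0,8,0],[0,0,0],[0,0,-15],[0,0,-20],[-12,-12,-18],[0,0,0]],"rotation":[[0,0,0],[0,0,0],[0,0,0],[0,0,0],[0,0,0],[0,0,0],[0,0,0],[0,0,0]],"claw":[1,1,1,1,1,1,1,1]}'
python3 -c "
from h import *
shot('wrist','wrist5');shot('scene','scene5');crop('scene5',220,140,200,200,3,'s5')"
```

```text
time: 5.35
tool_pos: [0.6058, -0.0108, 0.2336]
ee_rot: [3.141, -0.006, 0.002]
wrist_force: [-1.2, -0.2, 0.3]
width: 0.0004
```

View pics/wrist5.png

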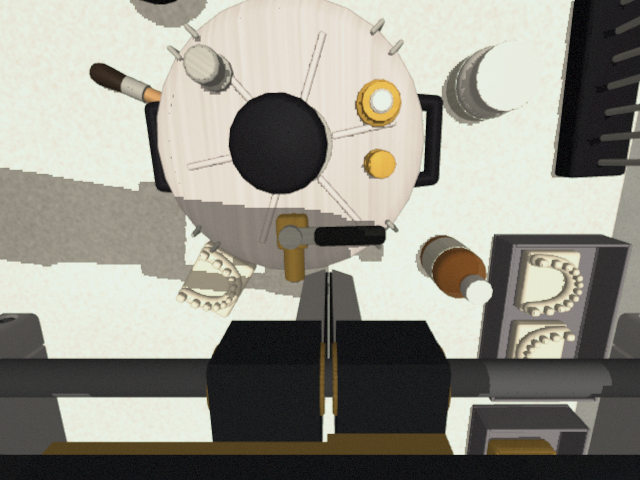

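View pics/s5.png

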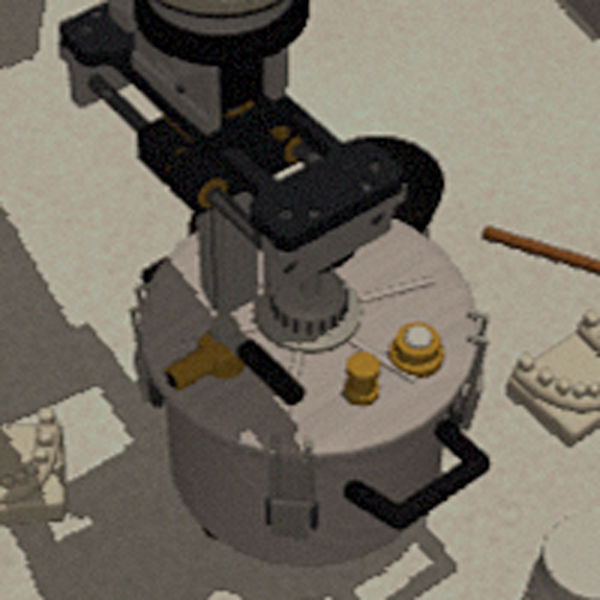

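```bash
python3 - <<'E'
from h import *
f='wrist5'
k=onz(f,279,143,.220);pin=onz(f,381,101,.170);va=onz(f,381,165,.174);cap=onz(f,205,63,.182);ax=onz(f,290,237,.188);t1=onz(f,318,237,.184);t2=onz(f,384,235,.184)
W=np.array([x[:2] for x in (k,pin,va,cap,ax)])
P=np.array([[0,0],[62,26],[62,-14],[-48,48],[0,-60]])/1e3
Pc=P-P.mean(0);Wc=W-W.mean(0);H=Pc.T@Wc
a=np.arctan2(H[0,1]-H[1,0],H[0,0]+H[1,1]);R=np.array([[np.cos(a),-np.sin(a)],[np.sin(a),np.cos(a)]])
t=W.mean(0)-R@P.mean(0);print(k,a,t,((R@P.T).T+t-W)*1e3)
d=t2-t1;print('lever',np.arctan2(d[1],d[0])-a+np.pi/2)
E
```

```text
[0.58125283 0.06393082 0.22      ] 0.014532472230917201 [0.58096997 0.06354988] [[-0.28286561 -0.3809342 ]
 [ 1.57858507  0.25445634]
 [ 1.14874983  0.23881189]
 [-1.88391246  1.18013857]
 [-0.56055683 -1.2924726 ]]
lever 1.5883569994449422
```

```bash
python3 -m handwheel '{"delta_pos":[[0,0,-4],[-8,-25,0],[-8,-25,0],[-9,-24.6,0],[0,0,6],[0,0,4],[0,0,0],[0,0,0]],"rotation":[[0,0,0],[0,0,0],[0,0,0],[0,0,0],[0,0,0],[0,0,0],[0,0,0],[0,0,0]],"claw":[1,1,1,1,1,1,1,1]}'
python3 -c "
from h import *
o=robot.get_obs();print(o['tool_pos'],o['ee_rot'],o['wrist_force'])
shot('scene','scene6');shot('side','side6');crop('scene6',220,140,200,200,3,'s6');crop('side6',230,150,150,150,4,'d6')"
```

```text
time: 6.45
tool_pos: [0.5806, 0.0618, 0.2237]
ee_rot: [3.141, 0.0, -0.001]
wrist_force: [-0.0, 0.1, -0.4]
width: 0.0006
[0.58058379 0.06175947 0.22371942] [ 3.14133753e+00  3.73348223e-04 -1.19710948e-03] [-0.0459235   0.07347734 -0.38369201]
```

View pics/s6.png

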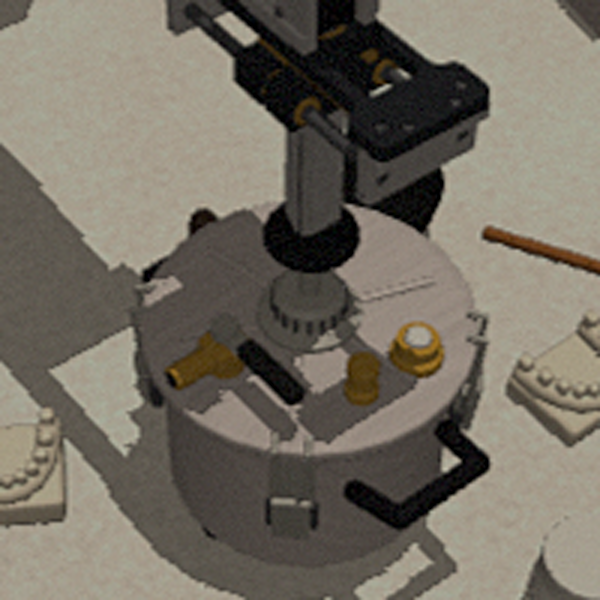

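View pics/d6.png

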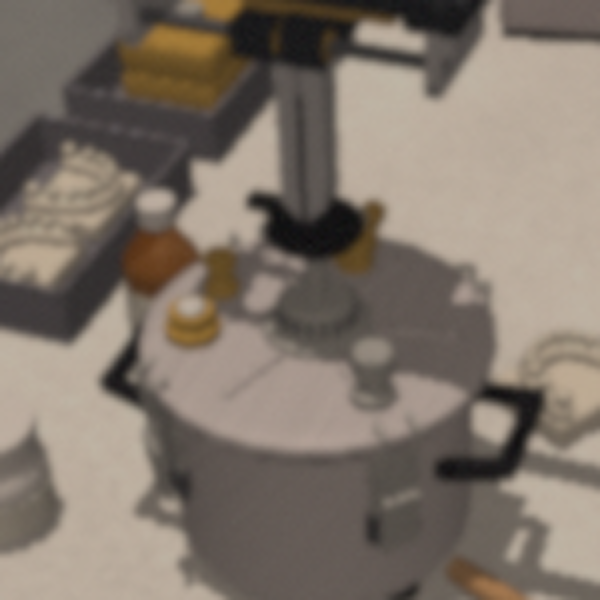

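```bash
python3 -m handwheel '{"delta_pos":[[0,-2,0],[0,0,5],[0,0,5],[0,0,5],[0,0,5],[0,0,5],[0,0,0.7],[0,0,0]],"rotation":[[0,0,0],[0,0,0],[0,0,0],[0,0,0],[0,0,0],[0,0,0],[0,0,0],[0,0,0]],"claw":[1,1,1,1,1,1,1,1]}'
```

```text
time: 7.55
tool_pos: [0.5809, 0.0647, 0.2021]
ee_rot: [-3.142, -0.005, 0.0]
wrist_force: [-3.0, 0.2, 11.3]
width: 0.0002
```

```bash
python3 -m handwheel '{"delta_pos":[[0,0,3],[0,0,3],[0,0,0],[0,0,0],[0,0,0],[0,0,0],[0,0,0],[0,0,0]],"rotation":[[0,0,0],[0,0,0],[0,0,0],[0,0,0],[0,0,0],[0,0,0],[0,0,0],[0,0,0]],"claw":[1,1,1,1,1,1,1,1]}'
```

```text
time: 8.55
tool_pos: [0.581, 0.0647, 0.1986]
ee_rot: [3.142, -0.007, 0.0]
wrist_force: [-5.7, 0.2, 18.0]
width: 0.0005
```

```bash
python3 -m handwheel '{"delta_pos":[[0,0,-16],[0,0,-16],[0,0,0],[-0.5,0,8],[-0.5,0,8],[-0.5,0,8],[0,0,8],[0,0,0]],"rotation":[[0,0,0],[0,0,0],[0,0,0],[0,0,0],[0,0,0],[0,0,0],[0,0,0],[0,0,0]],"claw":[1,1,1,1,1,1,1,1]}'
python3 -c "
from h import *
shot('scene','scene7');crop('scene7',300,200,120,100,6,'s7')"
```

```text
time: 9.55
tool_pos: [0.581, 0.0646, 0.1986]
ee_rot: [-3.142, -0.011, 0.0]
wrist_force: [-2.5, 0.3, 22.4]
width: 0.0005
```

View pics/s7.png

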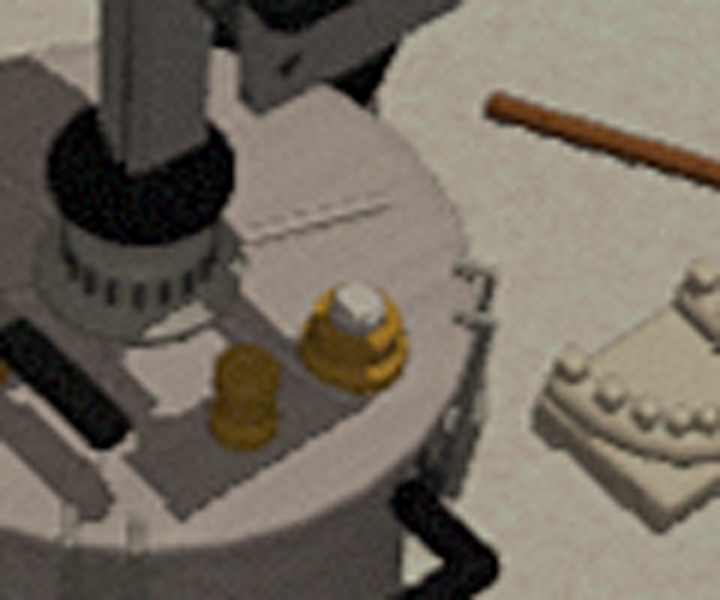

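```bash
python3 -m handwheel '{"delta_pos":[[1.5,0,-16],[0,0,-16],[0,0,0],[-0.5,0,7.8],[-0.5,0,7.8],[-0.5,0,7.8],[0,0,7.8],[0,0,0]],"rotation":[[0,0,0],[0,0,0],[0,0,0],[0,0,0],[0,0,0],[0,0,0],[0,0,0],[0,0,0]],"claw":[1,1,1,1,1,1,1,1]}'
python3 -c "
from h import *
shot('scene','scene8')
for n in '578': crop('scene'+n,340,225,40,45,8,'z'+n)
cv2.imwrite('pics/z.png',np.hstack([cv2.imread('pics/z%s.png'%n) for n in '578'][:2]+[cv2.imread('pics/z8.png')])[:,:800*2][:, :960][:, ::1])
i=cv2.imread('pics/z.png');cv2.imwrite('pics/zz8.png',cv2.resize(i,(800,300)))
for z in (0,4,8,12,16): print(z,proj('scene8',[.581+.0616,.0636+.0269,.170+z/1e3]))
"
```

```text
time: 10.6
tool_pos: [0.5804, 0.0646, 0.1986]
ee_rot: [3.142, -0.009, 0.0]
wrist_force: [-2.6, -0.8, 21.4]
width: 0.0003
0 [359.05534458 251.81996307]
4 [359.21547437 250.2236772 ]
8 [359.37661497 248.61731492]
12 [359.53877597 247.00078049]
16 [359.70196711 245.373977  ]
```

View pics/zz8.png

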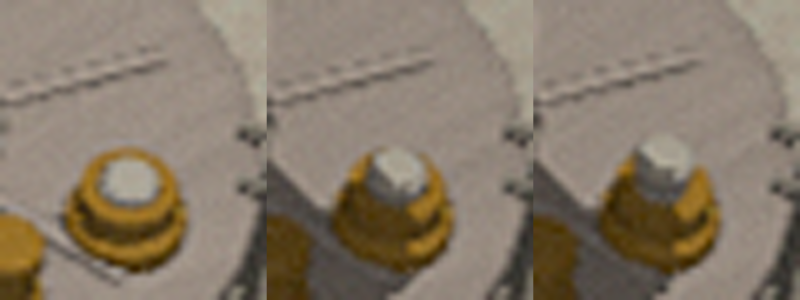

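```bash
python3 -m handwheel '{"delta_pos":[[1.5,0,-16],[0,0,-16],[0,0,0],[-0.5,0,8],[-0.5,0,8],[-0.5,0,8],[0,0,8],[0,0,0]],"rotation":[[0,0,0],[0,0,0],[0,0,0],[0,0,0],[0,0,0],[0,0,0],[0,0,0],[0,0,0]],"claw":[1,1,1,1,1,1,1,1]}'
python3 -c "
from h import *
shot('scene','scene9')
for n in '5789': crop('scene'+n,340,225,40,45,10,'z'+n)
cv2.imwrite('pics/zz9.png',np.hstack([cv2.imread('pics/z%s.png'%n) for n in '89']))
"
```

```text
time: 11.65
tool_pos: [0.5803, 0.0646, 0.1986]
ee_rot: [3.142, -0.008, 0.0]
wrist_force: [-3.4, -1.0, 21.5]
width: 0.0008
```

View pics/zz9.png

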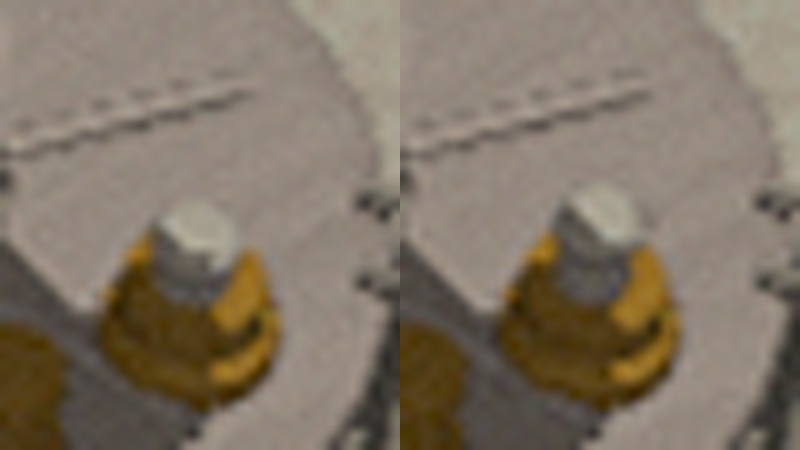

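View pics/z5.png

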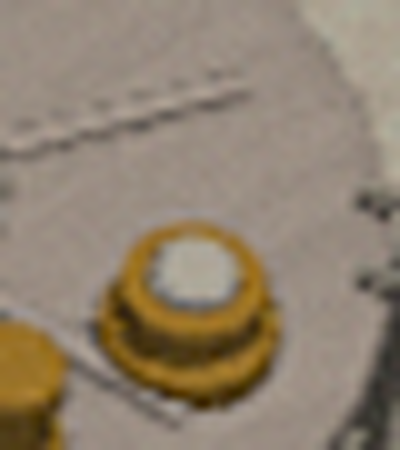

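```bash
python3 -m handwheel '{"delta_pos":[[1.5,0,-16],[0,0,-16],[0,0,0],[-0.5,0,8],[-0.5,0,8],[-0.5,0,8],[0,0,8],[0,0,0]],"rotation":[[0,0,0],[0,0,0],[0,0,0],[0,0,0],[0,0,0],[0,0,0],[0,0,0],[0,0,0]],"claw":[1,1,1,1,1,1,1,1]}'
python3 -c "
from h import *
shot('scene','scene10')
crop('scene10',340,225,40,45,10,'z10')
cv2.imwrite('pics/zz10.png',np.hstack([cv2.imread('pics/z%s.png'%n) for n in (9,10)]))
"
```

```text
time: 12.7
tool_pos: [0.5803, 0.0646, 0.1986]
ee_rot: [3.142, -0.008, 0.0]
wrist_force: [-2.5, -0.0, 21.0]
width: 0.0004
```

View pics/zz10.png

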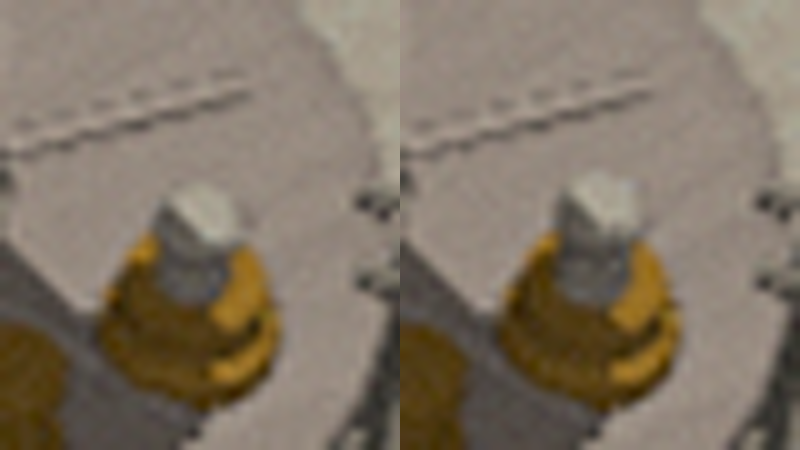

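```bash
python3 -m handwheel '{"delta_pos":[[1.5,0,-12],[0,0,-12],[0,0,-16],[0,0,-25],[0,0,-25],[0,40,-10],[0,40,0],[0,0,0]],"rotation":[[0,0,0],[0,0,0],[0,0,0],[0,0,0],[0,0,0],[0,0,0],[0,0,0],[0,0,0]],"claw":[1,1,1,1,1,1,1,1]}'
python3 -c "
from h import *
shot('scene','scene11');shot('wrist','wrist11');shot('side','side11')
crop('scene11',330,225,60,55,10,'z11');crop('wrist11',180,0,330,320,1.8,'w11');crop('side11',240,180,120,110,6,'d11')
"
```

```text
time: 13.75
tool_pos: [0.5798, -0.0176, 0.2909]
ee_rot: [-3.142, 0.004, -0.004]
wrist_force: [0.5, -0.1, 0.1]
width: 0.0003
```

View pics/z11.png

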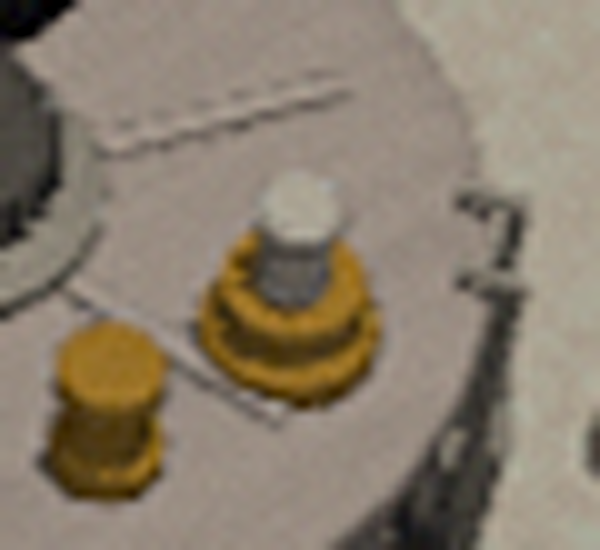

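View pics/w11.png

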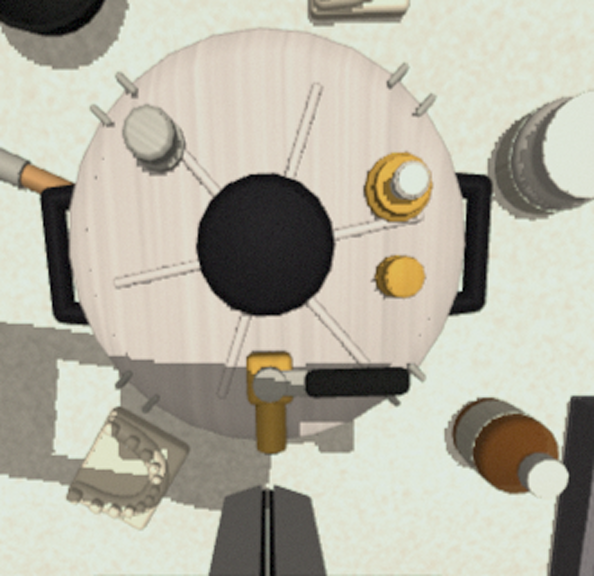

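View pics/d11.png

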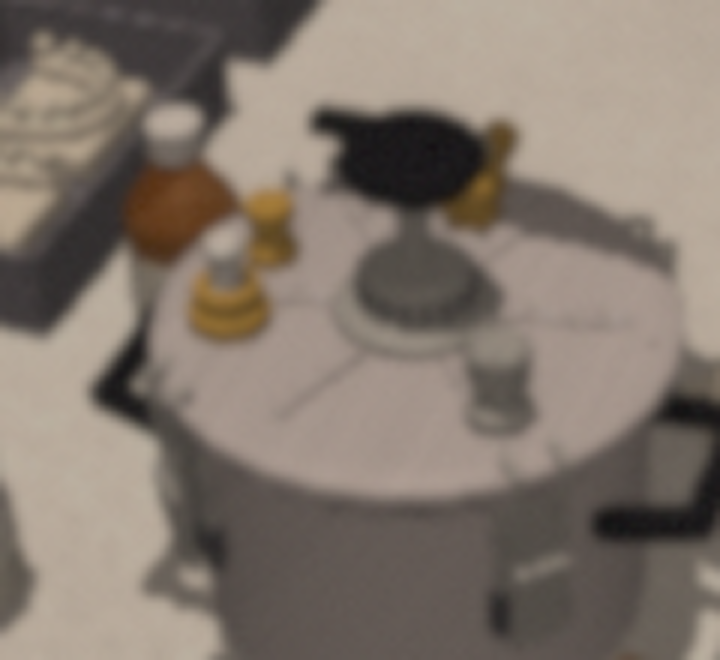

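```bash
python3 - <<'E'
from h import *
def tri(obs):
    A=0;b=0
    for f,u,v in obs:
        e,r=ray(f,u,v);r=r/np.linalg.norm(r);M=np.eye(3)-np.outer(r,r);A=A+M;b=b+M@e
    return np.linalg.solve(A,b)
def blob(f,x,y,w,h):
    i=cv2.imread(f'pics/{f}.png').astype(float)[y:y+h,x:x+w]
    return i
# white = low saturation & bright; compare shift
for f in ('scene5','scene11'):
    i=cv2.imread(f'pics/{f}.png')[225:262,350:370].astype(float); m=(i.min(2)>150); ys,xs=np.nonzero(m);print(f,xs.mean()+350,ys.mean()+225,m.sum(),ys.min()+225)
print(tri([('scene11',360,245.7),('wrist11',408.3,100),]), tri([('scene5',359.3,252.2),('wrist5',381,101)]))
print('side',tri([('scene11',360,245.7),('side11',240+226/6,180+236/6)]))
E
```

```text
scene5 359.6842105263158 251.68421052631578 19 250
scene11 359.25 245.75 8 243
[0.64170481 0.0909632  0.18380433] [0.64174085 0.09104099 0.16769942]
side [0.64005594 0.09071372 0.1838859 ]
```

```bash
python3 -c "
from h import *
a=cv2.imread('pics/scene5.png')[255:285,330:350];b=cv2.imread('pics/scene11.png')[255:285,330:350]
print(abs(a.astype(int)-b).mean())
print(robot.close_job())"
```

```text
2.922222222222222
the job is handed in; nothing more can be done
None
```

The pot is up to pressure and the job is handed in. I pushed the vent lever round to its stop with the shut fingertips. I then gave the pump knob five full strokes, let it spring back up, and backed the arm clear. This took about 14 s.

**Vent:** In the picture taken after the push, the lever measures about 1.59 rad, within error of the 1.571 stop. It still lies straight across the outlet in the last wrist picture.

**Knob:** Every stroke bottomed out, with the fingertip measured at 198.6 mm. The first stroke was slow and done in two parts, because the arm gave about 4 mm under the spring.

**Pin:** Its top rose about 16 mm from its starting height: 16.1 mm by comparing views from two cameras, and 6.5 pixels against 6.4 expected. It read about 14 mm before the last stroke, so I stopped there. The triangulated height itself came out about 2 mm low both before and after. That is within the camera calibration, and the rise does not depend on it.

**Safety valve:** The cap looks unchanged and seated in the pictures before and after.

**Pot and bench:** The pot and the other things near it look unmoved in the pictures; I checked this by eye. The largest force I read was about 22 N.

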